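# Sort the hand-exercise balls with the slotted scoop

### The arm

A 7-joint arm with a two-finger parallel gripper is mounted at the origin on the work surface. World frame = base frame: x ahead of the robot, y to its left, z up, the work surface at z = 0. Lengths are in m, angles in rad, forces in N, time in s.
With the tool pointing down it reaches from about 0.425 to 1.025 m from the base axis. Payload 9.4 kg.
Tool frame: the origin (TCP) lies midway between the tips of the shut fingers; the grasp point (between the pads) lies behind it (manip.grip_point_offset is the z of the grasp point in the tool frame, in m); z points along the fingers, y is the line along which they close (so a half turn about z gives the same grasp; the last joint's range is limited). The gripper opens to 85 mm and grips with 20 to 120 N. Pads are 22 mm wide; open, the fingers measure 114 mm over their backs; the gripper's body (76 mm by 85 mm) begins 54 mm behind the grasp point. The pads swing forward as they close: fully open they stand 13 mm farther back than shut.
Start: joints at [1.091, 0.599, -0.003, 1.599, 0.002, 0.943, -0.08], TCP at [0.284, -0.667, 0.231] pointing down, gripper open.
Joint ranges: [-2.57, 2.57], [-0.35, 1.97], [-1.29, 1.29], [0.11, 2.56], [-1.05, 4.19], [0.11, 1.86], [-2.63, 2.63]. Speed limits (rad/s): [2.22, 2.22, 3.01, 3.01, 3.14, 3.14, 3.14].

### API

Orientations are given as [roll, pitch, yaw] about the fixed x, y, z axes, in that order (R = Rz(yaw) Ry(pitch) Rx(roll)).
In Python, from station import manip gives the robot as it stands. The module is installed in compiled form; this text tells all that it offers.
- The arm moves only by the shell command python3 -m pendant 'ROWS' [FORCE]. ROWS is JSON, one flat list of numbers, 7 for each row, row after row: the turn, a rotation vector about the tool's x, y, z in degrees, then the shift along the tool's x, y, z in m, then the opening, from -1 (shut) to 1 (fully open). In form: [wx, wy, wz, tx, ty, tz, claw, wx, wy, wz, tx, ty, tz, claw, ...]. A call has exactly 10 rows; each row shifts and turns the commanded pose from where the row before left it, along the tool's axes as they then stand; what a row does not reach is not made up. A row lasts 1/10 s, in which the tool goes at most 50 mm and 8.59 degrees, less where a joint would pass 70% of its speed; a pose out of reach is approached as far as the arm can. A call is refused whole if a number of a shift passes 0.05 or a number of a turn 8.59, either way. A call with a gripper value outside its range is refused whole. The fingers move at their own pace and stop on an object; FORCE is the grip in N (left out, the last holds). Time passes only in rows, so rows that do not move let the fingers close, or fill a call up. It gives the time, the measured TCP pose, the force, the opening and the grip force at its end, in the units of the state.
- manip.read_state(): the state, without advancing time (a new reading comes with each control period).
- manip.capture(name): name is "scene" or "top"; returns (picture, depth): 384x512x3 uint8, blue, green, red; 384x512 float32, m along the optical axis (not along the pixel's ray), 0 where there is no reading.
- manip.get_calibration(name): a dict with "fx", "fy", "cx", "cy" (pixels), "dist_coeffs" ([k1, k2, p1, p2, k3] as OpenCV has them; the pictures are not rectified), "rvec" (rotation vector, rad) and "tvec" (3), from world to camera coordinates, as OpenCV has them. Camera axes: x right, y down, z forward; pixel columns grow to the right and rows downward; lengths in m; the calibration is good to about 2 mm. A picture is of the moment at which its call begins. get_calibration takes no time and is no camera call.
- manip.sign_off(): hands the job in; it is judged then, once.
The state is a dict: "time": time; "joint_pos": joint angles; "dq": joint speeds; "joint_efforts": joint torques, N m; "ee_pos": TCP position; "tcp_rot": TCP orientation; "contact_force": force on the tool from outside, world axes, zero at the start; "ft_torque": the same for the moment, N m; "finger_gap": finger opening in m; "gripper_force": force on a finger pad.
Only numpy, scipy, OpenCV 4.12 (cv2) and the standard library are available. Lean on these libraries where they do the work, as an engineer would, in place of code of your own. Each camera call takes 0.05 s, during which the arm holds its last target. There are 200 camera calls.

### The job

The large and small steel hand-exercise balls are mixed up in the white tray: scoop up the three large ones with the slotted scoop so that the small ones fall through and stay in the tray, and tip the large ones into the round steel dish from low over its rim (in one or more trips). The balls have been disinfected, so do not touch them with the gripper; leave the bottle, record book, paper roll and jar where they are. When finished, stand the scoop upright on the bare counter again and let go of it.

Things in the scene. Friction and masses are not known exactly. Their poses are not given: they have to be found in the camera images.
- scoop_grip (a point): Steel sorting scoop, about 250 g, standing on the counter. This point: centre of its black upright handle block, 26 x 26 mm in section, 54 mm tall (top 28 mm above this point), 88 mm above the scoop's underside; a 10 mm stem slopes from its foot to the back plate. x points along the scoop to its open front, y across, z up.
- scoop_tip (a point): Scoop's front edge: front end of the middle bar, 52 mm ahead of and 86 mm below the handle centre. Floor: 5 parallel round bars along x, 4 mm thick, spaced 28 mm (y -56 to 56 mm), 4 open slots 24 mm wide; free rounded front ends. Bars not more than 1.5 mm off a floor pass under a large ball, which rests on two bars when lifted; a small one falls through.
- scoop_back (a point): Scoop's back plate: upright, 43 mm high, 128 mm wide; this point: its front face's foot, 20 mm behind and 88 mm below the handle centre. The bars run from 12 mm behind it to 72 mm ahead. Two 28 mm high side cheeks (64 mm either side of the middle, outside) run 44 mm forward from it.
- tray_in (a point): White open plastic tray, fixed to the counter: outside 250 mm along its x by 160 mm along its y, 38 mm high, walls and floor 5 mm thick (inside 240 x 150 mm, 33 mm deep). This point is the centre of its inner floor, 5 mm above the counter. Balls start at x -4 to 88 mm, y -46 to 46 mm; the -x end is clear.
- dish_in (a point): Round stainless steel dish, fixed to the counter, 172 mm across the rim, 42 mm high, wall 3 mm, inner radius about 79 mm at the floor. This point is the centre of its inner floor, 4 mm above the counter.
- bottle: Pump bottle of hand gel, 66 mm thick, 200 mm tall, loose; origin at the centre of its foot. A bystander; it and the scoop stand at opposite ends of the work, either way round.
- records: Closed brown record book lying flat, 90 x 140 x 25 mm; origin at the centre of its underside. A bystander.
- roll: White paper roll standing on end, 106 mm across, 95 mm tall; origin at the centre of its foot. A bystander.
- jar: White lidded jar, 60 mm across, 80 mm tall; origin at the centre of its foot. A bystander.
- large1_center (a point): Large polished steel hand-exercise ball (hollow, 32 mm across, about 70 g), centre. It rolls, but stops soon: it starts rolling on a slope of about 7 degrees, along a slot of the scoop at about 20.
- large2_center (a point): Large polished steel hand-exercise ball (hollow, 32 mm across, about 70 g), centre. It rolls, but stops soon: it starts rolling on a slope of about 7 degrees, along a slot of the scoop at about 20.
- large3_center (a point): Large polished steel hand-exercise ball (hollow, 32 mm across, about 70 g), centre. It rolls, but stops soon: it starts rolling on a slope of about 7 degrees, along a slot of the scoop at about 20.
- small1_center (a point): Small polished steel ball, 16 mm across, 16 g, centre.
- small2_center (a point): Small polished steel ball, 16 mm across, 16 g, centre.
- small3_center (a point): Small polished steel ball, 16 mm across, 16 g, centre.
- small4_center (a point): Small polished steel ball, 16 mm across, 16 g, centre.
- small5_center (a point): Small polished steel ball, 16 mm across, 16 g, centre.
- small6_center (a point): Small polished steel ball, 16 mm across, 16 g, centre.
- scoop: The scoop itself (see scoop_grip); origin on its underside, 20 mm behind and 88 mm below scoop_grip.
Things that resemble listed ones, but are neither listed nor needed, are in the scene too. Leave any green or yellow look-alike of the part that bears large2_center alone.

How it is judged:
By the outcome, as a careful person would: the job done as asked, in the order asked, and still so for the second after the job is handed in, with the robot touching nothing.
It also fails if it takes over 72 s, if anything falls off the work surface, if the arm or the gripper's body presses on something with over 40 N, if the wrist force passes 120 N, or if a joint passes its speed limit or range.

## Working session

There is one attempt and no reset: what is moved stays moved. The work goes in short steps, Python scripts to look and compute and a shell command to move; the robot and the scene stay as the last step left them, time stands still between calls to the robot, and variables do not carry over. Pictures are saved under pics/ and viewed, at most 12 in all, crops included, and the job is handed in when it is done.

```bash
mkdir -p pics; cat > h.py <<'E'
import numpy as np,cv2
from station import manip
def cal(n):
    c=manip.get_calibration(n);K=np.array([[c['fx'],0,c['cx']],[0,c['fy'],c['cy']],[0,0,1]]);R=cv2.Rodrigues(np.array(c['rvec'],float))[0]
    return K,np.array(c['dist_coeffs'],float),R,np.array(c['tvec'],float).ravel()
def atz(n,uv,z):
    K,d,R,t=cal(n);p=cv2.undistortPoints(np.array(uv,float).reshape(-1,1,2),K,d).reshape(-1,2)
    r=np.c_[p,np.ones(len(p))]@R;c=-R.T@t
    return c+r*((z-c[2])/r[:,2])[:,None]
def cloud(n,dep):
    K,d,R,t=cal(n);h,w=dep.shape;g=np.stack(np.meshgrid(np.arange(w),np.arange(h)),-1).reshape(-1,1,2).astype(float)
    p=cv2.undistortPoints(g,K,d).reshape(-1,2);P=(np.c_[p,np.ones(len(p))]*dep.reshape(-1,1)-t)@R
    return P.reshape(h,w,3)
def proj(n,X):
    K,d,R,t=cal(n);return cv2.projectPoints(np.array(X,float).reshape(-1,1,3),cv2.Rodrigues(R)[0],t,K,d)[0].reshape(-1,2)
E
python3 - <<'E'
from h import *
for n in('scene','top'):
    im,d=manip.capture(n);np.savez(n+'0.npz',im=im,d=d);cv2.imwrite(f'pics/{n}0.png',cv2.resize(im,(800,600),interpolation=cv2.INTER_CUBIC))
    K,_,R,t=cal(n);print(n,K[0,0],-R.T@t,R[2])
s=manip.read_state();print(s['ee_pos'],s['tcp_rot'],s['finger_gap'],manip.grip_point_offset)
E
```

```text
scene 406.32626710933766 [1.12908983 0.62540841 0.60685979] [-0.55073068 -0.63184091 -0.54541066]
top 498.6731203129853 [0.35059356 0.01754228 1.40546884] [ 0.17336307 -0.0095546  -0.98481164]
[ 0.2840082  -0.66658511  0.23048381] [-3.14015706e+00  1.29485302e-04  4.02849247e-01] 0.08520820125426008 -0.0187
```

View pics/top0.png

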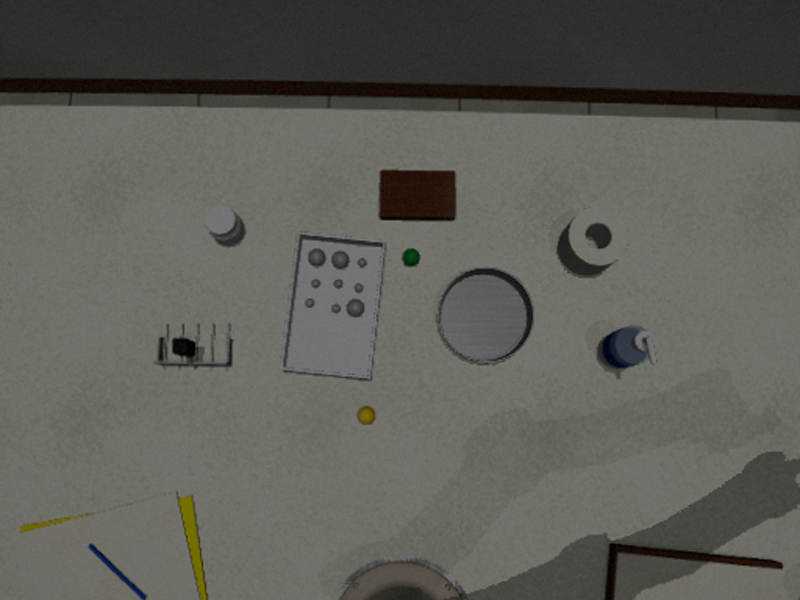

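View pics/scene0.png

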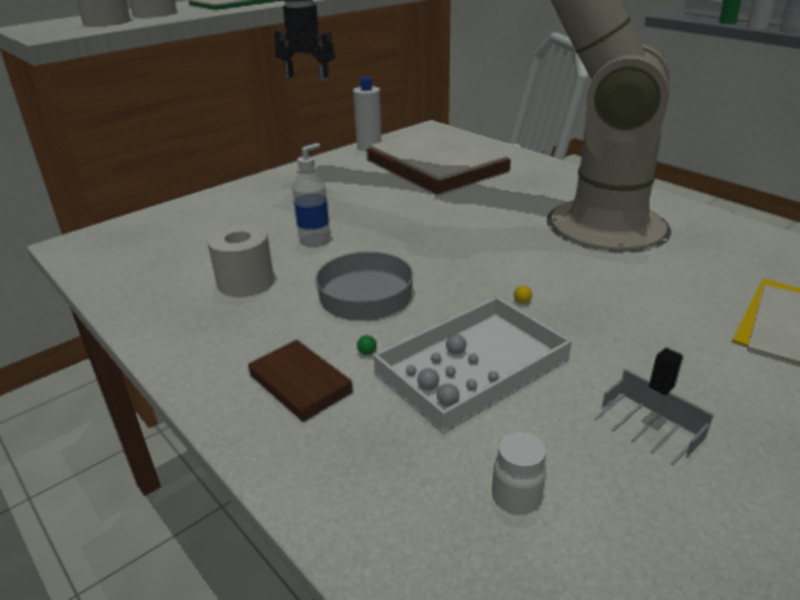

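The top picture shows the scoop at view pixel (185,347) with its front pointing up in the image. The tray has corners (299,234), (386,242), (371,380), (284,371), and the dish is at (485,316). Large balls are at (317,257), (340,260), (355,308). Green and yellow look-alikes stand outside the tray. The scene picture agrees.

```bash
python3 - <<'E'
from h import *
np.set_printoptions(precision=4,suppress=True)
f=lambda v,z:atz('top',(np.array(v,float)+.5)*.64-.5,z)
c=f([(299,234),(386,242),(371,380),(284,371)],.038);print('tray',c,c.mean(0)); x=(c[0]+c[1]-c[2]-c[3])/2;print('yaw',np.degrees(np.arctan2(x[1],x[0])),np.linalg.norm(x))
print('dish',f([(485,316)],.042))
L=f([(317,257),(340,260),(355,308)],.021);S=f([(362,263),(316,283),(338,284),(358,288),(309,303),(336,309)],.013)
a=np.arctan2(x[1],x[0]);R=np.array([[np.cos(a),np.sin(a)],[-np.sin(a),np.cos(a)]]);m=c.mean(0)[:2]
print('L',L,(L[:,:2]-m)@R.T);print('S',(S[:,:2]-m)@R.T)
for n in('top','scene'):
    z=np.load(n+'0.npz');P=cloud(n,z['d']);q=P.reshape(-1,3)
    k=q[(q[:,0]>.3)&(q[:,0]<.7)&(q[:,1]>.2)&(q[:,1]<.5)&(q[:,2]>.065)&(q[:,2]<.14)];
    k=k[k[:,1]>.27];print(n,len(k),k.min(0),k.max(0)); t=k[k[:,2]>.105];print('top',t.mean(0),t.min(0),t.max(0)); 
    if len(t)>8: print('rect',cv2.minAreaRect((t[:,:2]*1000).astype(np.float32)))
    b=q[(abs(q[:,0]-.5)<.1)&(q[:,1]>.27)&(q[:,1]<.45)&(q[:,2]>.03)&(q[:,2]<.055)];print('plate',len(b),b.min(0),b.max(0),cv2.fitLine((b[:,:2]*1000).astype(np.float32),cv2.DIST_HUBER,0,.01,.01).ravel())
    if n=='top':im=z['im']
big=lambda r,s:cv2.resize(im[r[1]:r[3],r[0]:r[2]],None,fx=s,fy=s,interpolation=cv2.INTER_CUBIC)
A=big((95,195,155,240),6);B=big((180,145,250,245),6)
o=np.zeros((600,790,3),np.uint8);o[:A.shape[0],:A.shape[1]]=A;o[:600,365:365+B.shape[1]]=B
cv2.imwrite('pics/crop1.png',cv2.convertScaleAbs(o,alpha=1.6))
E
```

```text
tray [[0.6905 0.1965 0.038 ]
 [0.6787 0.0392 0.038 ]
 [0.4307 0.0603 0.038 ]
 [0.4436 0.213  0.038 ]] [0.5609 0.1272 0.038 ]
yaw -4.344102831337912 0.24816040992825267
dish [[ 0.5468 -0.1388  0.042 ]]
L [[0.6524 0.1642 0.021 ]
 [0.6476 0.1223 0.021 ]
 [0.56   0.0926 0.021 ]] [[ 0.0884  0.0438]
 [ 0.0868  0.0016]
 [ 0.0018 -0.0346]]
S [[ 0.0867 -0.0382]
 [ 0.0419  0.0412]
 [ 0.0439  0.0012]
 [ 0.04   -0.0357]
 [ 0.0042  0.0497]
 [-0.0021 -0.0001]]
top 292 [0.4631 0.3039 0.066 ] [0.6999 0.3914 0.1231]
top [0.4757 0.3768 0.1153] [0.4639 0.3638 0.1052] [0.488  0.3914 0.1231]
rect ((475.9187316894531, 377.6147155761719), (23.94656753540039, 27.729263305664062), 0.5722365975379944)
plate 108 [0.4512 0.3134 0.0301] [0.4983 0.442  0.0544] [  0.0002   1.     454.5156 376.9387]
scene 697 [0.4626 0.3056 0.065 ] [0.6998 0.3923 0.1202]
top [0.4806 0.3802 0.1147] [0.4626 0.3656 0.1051] [0.4904 0.3923 0.1202]
rect ((476.4632263183594, 379.0719909667969), (26.563377380371094, 27.888164520263672), 89.0508804321289)
plate 411 [0.4503 0.3132 0.03  ] [0.4994 0.4431 0.048 ] [  0.0069  -1.     455.6295 382.3708]
```

View pics/crop1.png

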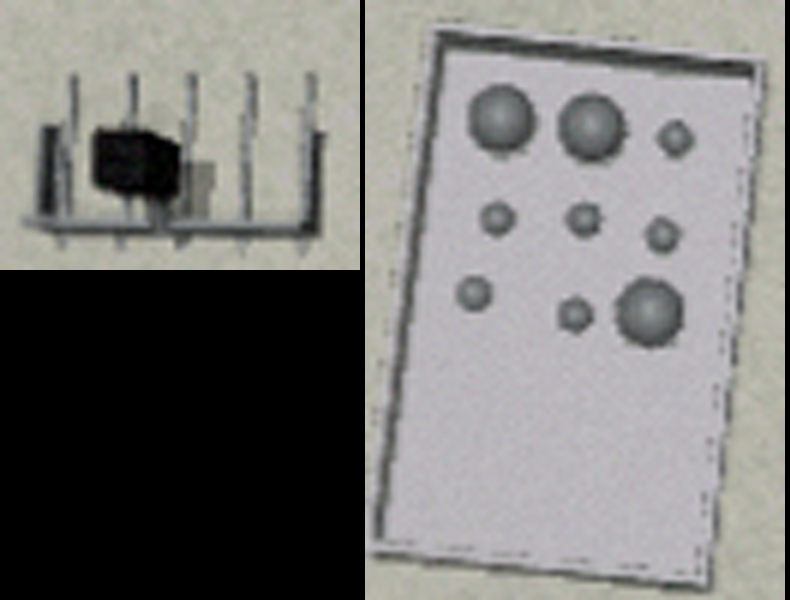

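The crop shows the scoop squared with the world axes and the tray turned about -4°. All nine balls are in the far half of the tray.

I'll turn the tool so it closes along the scoop's x, and travel high to the scoop.

```bash
python3 -m pendant '[0,0,-8.36,0,0,-0.01,1, 0,0,-8.36,0,0,-0.01,1, 0,0,-8.36,0,0,-0.01,1, 0,0,-8.36,0,0,-0.01,1, 0,0,-8.36,0,0,-0.01,1, 0,0,-8.36,0,0,-0.01,1, 0,0,-8.36,0,0,-0.01,1, 0,0,-8.36,0,0,-0.01,1, 0,0,0,0.03,0.035,0,1, 0,0,0,0.03,0.035,0,1]' 60
python3 -m pendant '[0,0,0,0.03,0.035,0,1, 0,0,0,0.03,0.035,0,1, 0,0,0,0.03,0.035,0,1, 0,0,0,0.03,0.035,0,1, 0,0,0,0.05,0,0,1, 0,0,0,0.05,0,0,1, 0,0,0,0.05,0,0,1, 0,0,0,0.05,0,0,1, 0,0,0,0.05,0,0,1, 0,0,0,0.05,0,0,1]'
python3 -m pendant '[0,0,0,0.05,0,0,1, 0,0,0,0.05,0,0,1, 0,0,0,0.05,0,0,1, 0,0,0,0.05,0,0,1, 0,0,0,0.05,0,0,1, 0,0,0,0.05,0,0,1, 0,0,0,0.05,0,0,1, 0,0,0,0.05,0,0,1, 0,0,0,0.05,0,0,1, 0,0,0,0.05,0,0,1]'
```

```text
time: 1.1
ee_pos: [0.3532, -0.6074, 0.3109]
tcp_rot: [-3.141, -0.0, 1.566]
contact_force: [1.8, -0.2, -0.6]
finger_gap: 0.0857
gripper_force: 0.0
time: 2.1
ee_pos: [0.494, -0.1852, 0.3111]
tcp_rot: [-3.141, 0.0, 1.57]
contact_force: [0.8, -0.5, 0.6]
finger_gap: 0.0858
gripper_force: 0.0
time: 3.1
ee_pos: [0.4945, 0.3146, 0.311]
tcp_rot: [-3.141, 0.001, 1.57]
contact_force: [1.8, -0.1, 1.3]
finger_gap: 0.0855
gripper_force: 0.0
```

```bash
python3 -m pendant '[0,0,0,0.0315,-0.009,0,1, 0,0,0,0.0315,-0.009,0,1, 0,0,0,0,0,0.048,1, 0,0,0,0,0,0.048,1, 0,0,0,0,0,0.048,1, 0,0,0,0,0,0.048,1, 0,0,0,0,0,0.046,1, 0,0,0,0,0,0,1, 0,0,0,0,0,0,-1, 0,0,0,0,0,0,-1]' 60
python3 -m pendant '[0,0,0,0,0,0,-1, 0,0,0,0,0,0,-1, 0,0,0,0,0,0,-1, 0,0,0,0,0,0,-1, 0,0,0,0,0,0,-1, 0,0,0,0,0,0,-1, 0,0,0,0,0,0,-1, 0,0,0,0,0,0,-1, 0,0,0,0,0,0,-1, 0,0,0,0,0,0,-1]'
python3 - <<'E'
from h import *
im,d=manip.capture('top');P=cloud('top',d);q=P.reshape(-1,3)
b=q[(q[:,0]>.42)&(q[:,0]<.475)&(q[:,1]>.3)&(q[:,1]<.46)&(q[:,2]>.03)&(q[:,2]<.055)];print(len(b),b.min(0),b.max(0),cv2.fitLine((b[:,:2]*1000).astype(np.float32),cv2.DIST_HUBER,0,.01,.01).ravel())
s,e=manip.capture('scene');o=np.hstack([cv2.resize(im[190:240,90:170],None,fx=5,fy=5),cv2.resize(s[200:300,360:480],None,fx=3.3,fy=2.5)]);cv2.imwrite('pics/grip.png',cv2.convertScaleAbs(o,alpha=1.6))
E
```

```text
time: 4.1
ee_pos: [0.4778, 0.377, 0.0756]
tcp_rot: [3.139, -0.002, 1.57]
contact_force: [-0.6, -0.2, 1.4]
finger_gap: 0.059
gripper_force: 0.0
time: 5.1
ee_pos: [0.4775, 0.3763, 0.075]
tcp_rot: [3.14, -0.001, 1.57]
contact_force: [-2.7, -1.9, 8.0]
finger_gap: 0.0254
gripper_force: 64.0Traceback (most recent call last):
  File "<stdin>", line 3, in <module>
    return umr_minimum(a, axis, None, out, keepdims, initial, where)
ValueError: zero-size array to reduction operation minimum which has no identity
```

```bash
python3 - <<'E'
from h import *
np.set_printoptions(precision=4,suppress=True)
for n in('top','scene'):
    z=np.load(n+'0.npz');q=cloud(n,z['d']).reshape(-1,3)
    k=q[(abs(q[:,0]-.56)<.16)&(abs(q[:,1]-.127)<.11)&(q[:,2]>.033)&(q[:,2]<.045)]
    print(n,len(k),cv2.minAreaRect((k[:,:2]*1000).astype(np.float32)),np.median(k[:,2]))
    f=q[(abs(q[:,0]-.48)<.02)&(abs(q[:,1]-.127)<.05)];print('floor',np.median(f[:,2]))
im,d=manip.capture('top')
s,e=manip.capture('scene');q=cloud('scene',e).reshape(-1,3)
b=q[(q[:,0]>.42)&(q[:,0]<.48)&(q[:,1]>.3)&(q[:,1]<.46)&(q[:,2]>.03)&(q[:,2]<.048)];print(len(b),b.min(0),b.max(0),cv2.fitLine((b[:,:2]*1000).astype(np.float32),cv2.DIST_HUBER,0,.01,.01).ravel())
o=np.hstack([cv2.resize(im[180:240,90:170],(400,300)),cv2.resize(s[200:300,360:480],(390,300))]);cv2.imwrite('pics/grip.png',cv2.convertScaleAbs(o,alpha=1.6))
E
```

```text
top 669 ((564.34033203125, 131.4211883544922), (160.50579833984375, 251.2167205810547), 85.10694122314453) 0.037912637963556504
floor 0.005063356693362364
scene 1117 ((563.9951782226562, 129.93478393554688), (162.77391052246094, 252.5516357421875), 85.34147644042969) 0.03750971523448071
floor 0.0065096624445680545
392 [0.4517 0.3136 0.0301] [0.4798 0.4427 0.0475] [  0.0057  -1.     456.3494 381.5797]
```

View pics/grip.png

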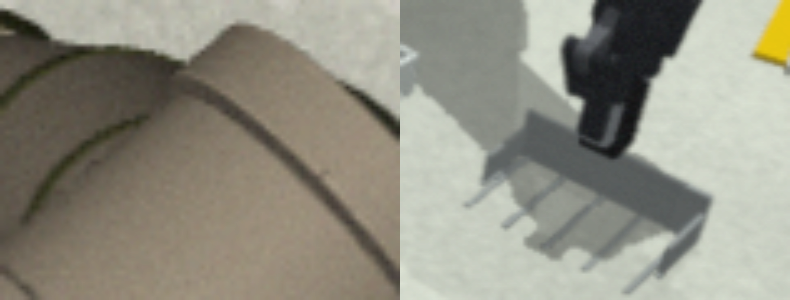

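The scene half shows the scoop held squarely, with the handle between the pads. The top camera is blocked by the arm. I'll lift and go above the clear end of the tray.

```bash
python3 -m pendant '[0,0,0,0,0,-0.035,-1, 0,0,0,0,0,-0.035,-1, 0,0,0,-0.0472,0.0014,0,-1, 0,0,0,-0.0472,0.0014,0,-1, 0,0,0,-0.0472,0.0014,0,-1, 0,0,0,-0.0472,0.0014,0,-1, 0,0,0,-0.0472,0.0014,0,-1, 0,0,5.1,0,0,0,-1, 0,0,0,0,0,0,-1, 0,0,0,0,0,0,-1]' 80
python3 - <<'E'
from h import *
np.set_printoptions(precision=4,suppress=True)
S=manip.read_state();print(S['ee_pos'],S['tcp_rot'])
s,e=manip.capture('scene');q=cloud('scene',e).reshape(-1,3);a=np.radians(-4.8);R=np.array([[np.cos(a),np.sin(a)],[-np.sin(a),np.cos(a)]])
q[:,:2]=(q[:,:2]-[.5642,.1305])@R.T
b=q[(q[:,0]>-.13)&(q[:,0]<-.07)&(abs(q[:,1])<.09)&(q[:,2]>.08)&(q[:,2]<.113)];print(len(b),b.min(0),b.max(0),cv2.fitLine((b[:,:2]*1000).astype(np.float32),cv2.DIST_HUBER,0,.01,.01).ravel())
w=q[(abs(q[:,0]+.05)<.1)&(abs(q[:,1])<.09)&(q[:,2]>.033)&(q[:,2]<.045)];print('tray',w.min(0),w.max(0))
cv2.imwrite('pics/over.png',cv2.convertScaleAbs(cv2.resize(s[140:340,200:420],(660,600)),alpha=1.5))
E
```

```text
time: 6.25
ee_pos: [0.484, 0.1408, 0.1438]
tcp_rot: [3.141, -0.001, 1.484]
contact_force: [0.1, 1.3, -4.2]
finger_gap: 0.0253
gripper_force: 79.8
[0.484  0.1408 0.1438] [ 3.1406 -0.0009  1.484 ]
607 [-0.1072 -0.0592  0.08  ] [-0.07    0.0713  0.113 ] [   0.        1.     -100.921     9.5348]
tray [-0.1274 -0.0822  0.033 ] [0.0498 0.0813 0.0433]
```

View pics/over.png

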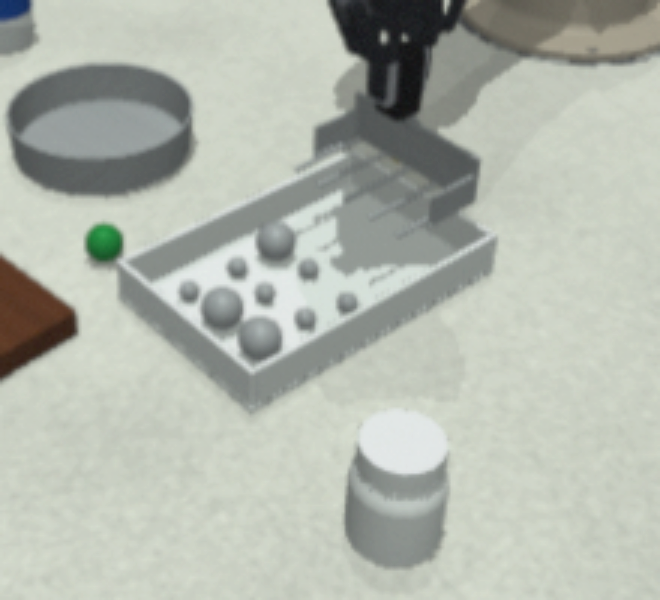

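The picture shows the scoop over the clear end of the tray, aligned with it, and every ball still in place. The depth data puts it about 6 mm off-centre, as planned. I'll lower it and feel for the floor.

```bash
python3 -m pendant '[0,0,0,0,0,0.03,-1, 0,0,0,0,0,0.02,-1, 0,0,0,0,0,0.009,-1, 0,0,0,0,0,0.002,-1, 0,0,0,0,0,0.001,-1, 0,0,0,0,0,0.001,-1, 0,0,0,0,0,0,-1, 0,0,0,0,0,0,-1, 0,0,0,0,0,0,-1, 0,0,0,0,0,0,-1]'
```

```text
time: 7.3
ee_pos: [0.4839, 0.1398, 0.0805]
tcp_rot: [3.141, -0.0, 1.481]
contact_force: [0.1, -0.2, -4.1]
finger_gap: 0.025
gripper_force: 79.8
```

```bash
python3 -m pendant '[0,0,0,0,0,0.0005,-1, 0,0,0,0,0,0.0005,-1, 0,0,0,0,0,0,-1, 0,0,0,0,0,0,-1, 0,0,0,0,0,0,-1, 0,0,0,0,0,0,-1, 0,0,0,0,0,0,-1, 0,0,0,0,0,0,-1, 0,0,0,0,0,0,-1, 0,0,0,0,0,0,-1]'
```

```text
time: 8.3
ee_pos: [0.4837, 0.1397, 0.08]
tcp_rot: [3.141, 0.0, 1.481]
contact_force: [-3.8, -1.0, 10.7]
finger_gap: 0.0253
gripper_force: 81.8
```

```bash
python3 -m pendant '[0,0,0,0,0.004,-0.0006,-1, 0,0,0,0,0.008,0,-1, 0,0,0,0,0.008,0,-1, 0,0,0,0,0.008,0,-1, 0,0,0,0,0.008,0,-1, 0,0,0,0,0.008,0,-1, 0,0,0,0,0.008,0,-1, 0,0,0,0,0.008,0,-1, 0,0,0,0,0.008,0,-1, 0,0,0,0,0.008,0,-1]'
python3 -m pendant '[0,0,0,0,0.008,0,-1, 0,0,0,0,0.008,0,-1, 0,0,0,0,0.008,0,-1, 0,0,0,0,0.008,0,-1, 0,0,0,0,0.008,0,-1, 0,0,0,0,0.007,0,-1, 0,0,0,0,0.006,0,-1, 0,0,0,0,0.006,0,-1, 0,0,0,0,0,0,-1, 0,0,0,0,0,0,-1]'
python3 - <<'E'
from h import *
s,e=manip.capture('scene')
cv2.imwrite('pics/in.png',cv2.convertScaleAbs(cv2.resize(s[180:290,230:380],(800,587),interpolation=cv2.INTER_CUBIC),alpha=1.5))
E
```

```text
time: 9.3
ee_pos: [0.5574, 0.1332, 0.0803]
tcp_rot: [-3.138, 0.001, 1.482]
contact_force: [-10.8, -0.2, 13.3]
finger_gap: 0.0252
gripper_force: 82.0
time: 10.3
ee_pos: [0.6178, 0.128, 0.0803]
tcp_rot: [-3.141, 0.0, 1.481]
contact_force: [-5.5, 0.0, 6.4]
finger_gap: 0.0256
gripper_force: 81.3
```

View pics/in.png

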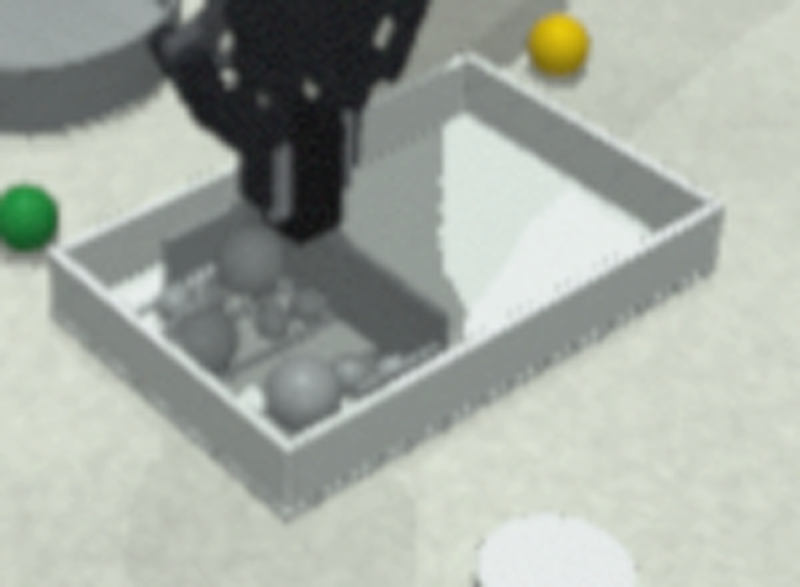

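All three large balls are between the cheeks: (250,260) near the plate, and (205,340) and (300,390) near the far wall. The tips are at about x' = 106 mm, so I'll creep on to about 117.

```bash
python3 -m pendant '[0,0,0,0,0.002,0,-1, 0,0,0,0,0.002,0,-1, 0,0,0,0,0.002,0,-1, 0,0,0,0,0.002,0,-1, 0,0,0,0,0.002,0,-1, 0,0,0,0,0.001,0,-1, 0,0,0,0,0,0,-1, 0,0,0,0,0,0,-1, 0,0,0,0,0,0,-1, 0,0,0,0,0,0,-1]'
python3 - <<'E'
from h import *
np.set_printoptions(precision=4,suppress=True)
s,e=manip.capture('scene');q=cloud('scene',e).reshape(-1,3);a=np.radians(-4.8);R=np.array([[np.cos(a),np.sin(a)],[-np.sin(a),np.cos(a)]])
q[:,:2]=(q[:,:2]-[.5642,.1305])@R.T
b=q[(q[:,0]>.05)&(q[:,0]<.118)&(abs(q[:,1])<.073)&(q[:,2]>.026)&(q[:,2]<.05)];print(len(b))
import scipy.cluster.hierarchy as h
l=h.fclusterdata(b[:,:2],.006,'distance',method='single')
for i in set(l):
    c=b[l==i]; 
    if len(c)>5:print(len(c),c.mean(0),c.min(0),c.max(0))
E
```

```text
time: 11.35
ee_pos: [0.6275, 0.1272, 0.0803]
tcp_rot: [-3.139, 0.001, 1.482]
contact_force: [-9.1, 0.6, 11.2]
finger_gap: 0.0251
gripper_force: 81.7
435
167 [0.0851 0.0525 0.0336] [0.0503 0.0326 0.0261] [0.1022 0.0685 0.0398]
104 [ 0.1011 -0.0032  0.0325] [ 0.0852 -0.0173  0.0262] [0.1117 0.0071 0.0376]
113 [ 0.0637 -0.0262  0.0341] [ 0.0506 -0.0413  0.0262] [ 0.0749 -0.0152  0.0422]
49 [ 0.0702 -0.0575  0.0314] [ 0.0514 -0.0625  0.0261] [ 0.0874 -0.054   0.0365]
```

```bash
python3 -m pendant '[0,0,0,0,-0.0005,-0.003,-1, 0,0,0,0,0,-0.004,-1, 0,0,0,0,0,-0.006,-1, 0,0,0,0,0,-0.008,-1, 0,0,0,0,0,-0.01,-1, 0,0,0,0,0,-0.012,-1, 0,0,0,0,0,-0.012,-1, -3,0,0,0,-0.006,-0.01,-1, -4,0,0,0,-0.006,-0.005,-1, -3,0,0,0,-0.006,0,-1]'
python3 - <<'E'
from h import *
s,e=manip.capture('scene')
cv2.imwrite('pics/lift.png',cv2.convertScaleAbs(cv2.resize(s[130:290,220:400],(675,600),interpolation=cv2.INTER_CUBIC),alpha=1.5))
E
```

```text
time: 12.4
ee_pos: [0.6106, 0.1286, 0.1507]
tcp_rot: [2.963, -0.001, 1.481]
contact_force: [0.6, -0.5, -5.8]
finger_gap: 0.0252
gripper_force: 80.0
```

View pics/lift.png

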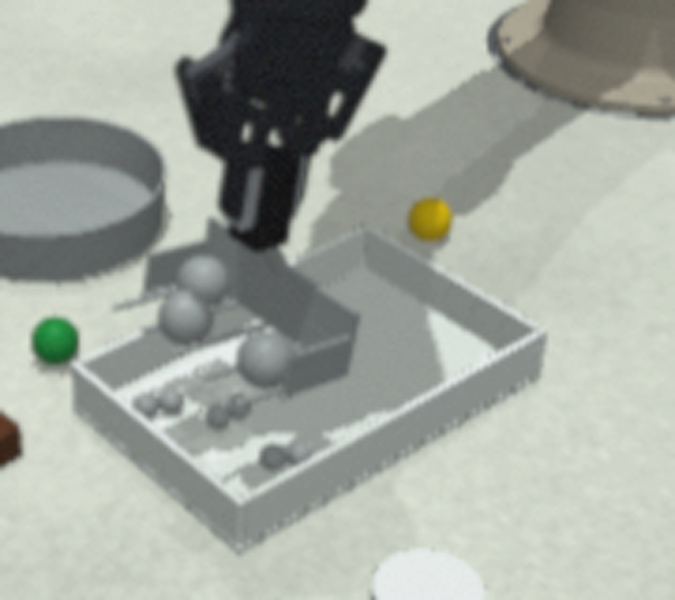

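The picture shows all three large balls in the scoop and all six small ones down in the tray. I'll carry the large ones over to the dish.

```bash
python3 -m pendant '[0,0,0,-0.015,-0.003,-0.0006,-1, 0,0,0,-0.027,-0.006,-0.001,-1, 0,0,0,-0.033,-0.0075,-0.0013,-1, 0,0,0,-0.033,-0.0075,-0.0013,-1, 0,0,0,-0.033,-0.0075,-0.0013,-1, 0,0,0,-0.033,-0.0075,-0.0013,-1, 0,0,0,-0.033,-0.0075,-0.0013,-1, 0,0,0,-0.031,-0.007,-0.0013,-1, 0,0,0,-0.023,-0.0055,-0.001,-1, 0,0,0,-0.012,-0.0025,-0.0006,-1]'
python3 - <<'E'
from h import *
np.set_printoptions(precision=4,suppress=True)
print(manip.read_state()['joint_pos'])
for n in('top','scene'):
    q=cloud(n,np.load(n+'0.npz')['d']).reshape(-1,3)
    k=q[(abs(q[:,0]-.55)<.11)&(abs(q[:,1]+.138)<.11)&(q[:,2]>.038)&(q[:,2]<.046)];print(cv2.minEnclosingCircle((k[:,:2]*1000).astype(np.float32)))
s,e=manip.capture('scene')
cv2.imwrite('pics/dish.png',cv2.convertScaleAbs(cv2.resize(s[100:240,170:330],(686,600),interpolation=cv2.INTER_CUBIC),alpha=1.5))
E
```

```text
time: 13.45
ee_pos: [0.5227, -0.142, 0.1491]
tcp_rot: [2.969, 0.002, 1.477]
contact_force: [0.1, -0.3, -5.4]
finger_gap: 0.0255
gripper_force: 80.2
[ 0.5077  0.4867 -0.4686  2.1986  0.5939  0.3864 -0.5286]
((550.667724609375, -139.77313232421875), 85.77932739257812)
((550.6841430664062, -139.84951782226562), 88.0779800415039)
```

View pics/dish.png

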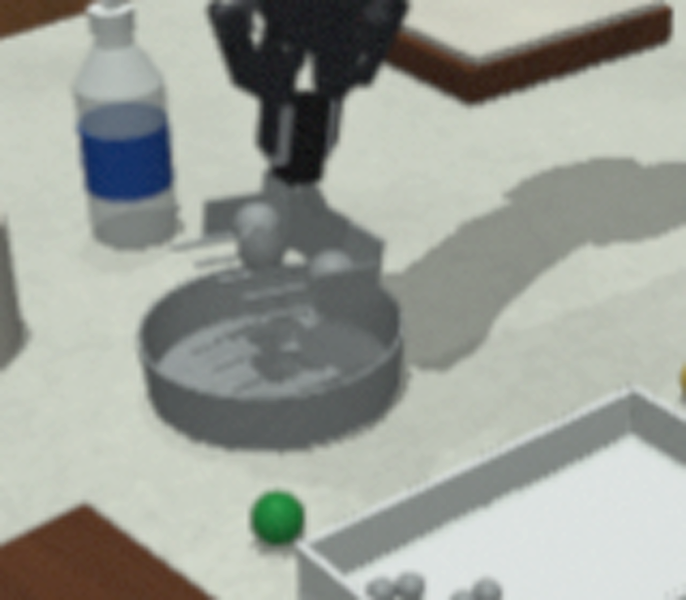

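The balls ride in the scoop above the dish. I'll lower it and start tipping forward.

```bash
python3 -m pendant '[4,0,0,0,0,0.006,-1, 4,0,0,0,0,0.008,-1, 4,0,0,0,0,0.006,-1, 4,0,0,0,0,0,-1, 4,0,0,0,0,0,-1, 3,0,0,0,0,0,-1, 2,0,0,0,0,0,-1, 2,0,0,0,0,0,-1, 0,0,0,0,0,0,-1, 0,0,0,0,0,0,-1]'
python3 -c "
from h import *
print(manip.read_state()['joint_pos'])"
```

```text
time: 14.5
ee_pos: [0.5264, -0.1383, 0.1292]
tcp_rot: [-2.846, -0.001, 1.481]
contact_force: [-0.4, 0.4, -3.3]
finger_gap: 0.0252
gripper_force: 80.5
[ 0.50394156  0.69328537 -0.55868193  1.87490068  0.38241024  0.9993059
 -0.35110085]
```

```bash
python3 -m pendant '[2,0,0,0,0,0,-1, 2,0,0,0,0,0,-1, 2,0,0,0,0,0,-1, 2,0,0,0,0,0,-1, 2,0,0,0,0,0,-1, 2,0,0,0,0,0,-1, 2,0,0,0,0,0,-1, 3,0,0,0,0,0,-1, 3,0,0,0,0,0,-1, 0,0,0,0,0,0,-1]'
python3 -m pendant '[0,0,0,0,0,0,-1, 0,0,0,0,0,0,-1, 0,0,0,0,0,0,-1, 0,0,0,0,0,0,-1, 0,0,0,0,0,0,-1, 0,0,0,0,0,0,-1, 0,0,0,0,0,0,-1, 0,0,0,0,0,0,-1, 0,0,0,0,0,0,-1, 0,0,0,0,0,0,-1]'
python3 - <<'E'
from h import *
s,e=manip.capture('scene')
cv2.imwrite('pics/pour.png',cv2.convertScaleAbs(cv2.resize(s[100:300,170:400],(690,600),interpolation=cv2.INTER_CUBIC),alpha=1.5))
E
```

```text
time: 15.5
ee_pos: [0.5265, -0.138, 0.1285]
tcp_rot: [-2.496, -0.001, 1.481]
contact_force: [0.5, -0.2, -3.8]
finger_gap: 0.0252
gripper_force: 80.6
time: 16.5
ee_pos: [0.5259, -0.138, 0.129]
tcp_rot: [-2.496, -0.0, 1.481]
contact_force: [0.9, -0.4, -2.1]
finger_gap: 0.0252
gripper_force: 80.6
```

View pics/pour.png

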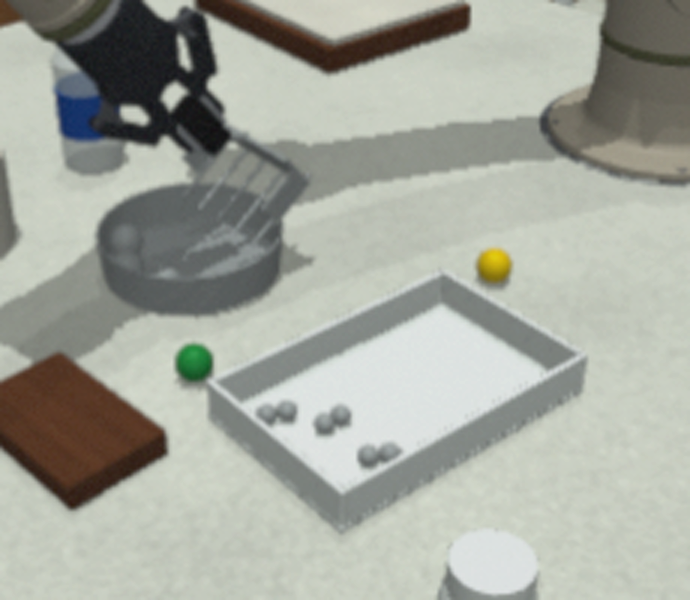

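The scoop is empty, six small balls are in the tray, and the large ones are in the dish with two hidden behind its front wall. I'll back out and carry the scoop to its old place.

```bash
python3 -m pendant '[0,0,0,0,-0.018,-0.024,-1, 0,0,0,0,-0.018,-0.024,-1, -7.4,0,0,0,0,0,-1, -7.4,0,0,0,0,0,-1, -7.4,0,0,0,0,0,-1, -7.4,0,0,0,0,0,-1, -7.4,0,0,0,0,0,-1, 0,0,0,0.046,-0.0086,0,-1, 0,0,0,0.046,-0.0086,0,-1, 0,0,0,0.046,-0.0086,0,-1]'
python3 -m pendant '[0,0,0,0.046,-0.0086,0,-1, 0,0,0,0.046,-0.0086,0,-1, 0,0,0,0.046,-0.0086,0,-1, 0,0,0,0.046,-0.0086,0,-1, 0,0,0,0.046,-0.0086,0,-1, 0,0,0,0.046,-0.0086,0,-1, 0,0,0,0.046,-0.0086,0,-1, 0,0,0,0.046,-0.0086,0,-1, 0,0,0,0,0,0,-1, 0,0,0,0,0,0,-1]'
python3 - <<'E'
from h import *
np.set_printoptions(precision=4,suppress=True)
for n in('scene','top'):
    s,e=manip.capture(n);q=cloud(n,e).reshape(-1,3)
    b=q[(np.hypot(q[:,0]-.5507,q[:,1]+.1398)<.074)&(q[:,2]>.014)&(q[:,2]<.05)]
    import scipy.cluster.hierarchy as h
    if len(b)>5:
        l=h.fclusterdata(b[:,:2],.005,'distance',method='single')
        for i in set(l):
            c=b[l==i]
            if len(c)>4:print(n,len(c),c.mean(0),np.ptp(c[:,:2],0))
    if n=='top':cv2.imwrite('pics/top2.png',cv2.convertScaleAbs(cv2.resize(s[130:250,90:350],(800,370),interpolation=cv2.INTER_CUBIC),alpha=1.5))
    else:
        p=q[(abs(q[:,0]-.46)<.04)&(q[:,1]>.28)&(q[:,1]<.46)&(q[:,2]>.06)&(q[:,2]<.15)];print(p.min(0),p.max(0))
E
```

```text
time: 17.55
ee_pos: [0.5118, 0.0025, 0.1895]
tcp_rot: [-3.141, 0.001, 1.479]
contact_force: [1.0, 0.9, -3.3]
finger_gap: 0.0253
gripper_force: 80.7
time: 18.55
ee_pos: [0.4759, 0.3753, 0.1888]
tcp_rot: [-3.14, 0.001, 1.484]
contact_force: [-0.1, -1.3, -2.5]
finger_gap: 0.025
gripper_force: 80.8
scene 83 [ 0.5904 -0.1853  0.0275] [0.0288 0.0248]
scene 29 [ 0.6051 -0.1067  0.0342] [0.0187 0.0192]
scene 46 [ 0.6141 -0.1476  0.0314] [0.0203 0.0241]
[0.4475 0.3103 0.1158] [0.4998 0.443  0.1499]
top 95 [ 0.5837 -0.1896  0.0312] [0.0279 0.0286]
top 91 [ 0.6103 -0.152   0.0303] [0.0245 0.0306]
top 92 [ 0.6024 -0.1088  0.0311] [0.028  0.0288]
```

View pics/top2.png

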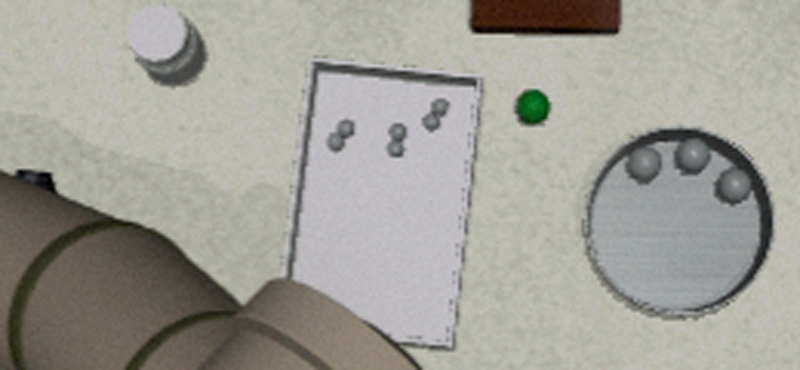

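Three large balls are in the dish at (644,164), (692,155), (733,185), and six small ones are in the tray. Lowering the scoop to the counter.

```bash
python3 -m pendant '[0,0,0,0,0,0.03,-1, 0,0,0,0,0,0.04,-1, 0,0,0,0,0,0.03,-1, 0,0,0,0,0,0.01,-1, 0,0,0,0,0,0.002,-1, 0,0,0,0,0,0.001,-1, 0,0,0,0,0,0,-1, 0,0,0,0,0,0,-1, 0,0,0,0,0,0,-1, 0,0,0,0,0,0,-1]'
```

```text
time: 19.65
ee_pos: [0.4774, 0.3745, 0.0767]
tcp_rot: [3.141, -0.001, 1.481]
contact_force: [-1.1, 0.3, -2.3]
finger_gap: 0.0251
gripper_force: 80.7
```

```bash
python3 -m pendant '[0,0,0,0,0,0.0005,-1, 0,0,0,0,0,0.0005,-1, 0,0,0,0,0,0.0005,-1, 0,0,0,0,0,0.0003,-1, 0,0,0,0,0,0,-1, 0,0,0,0,0,0,-1, 0,0,0,0,0,0,-1, 0,0,0,0,0,0,-1, 0,0,0,0,0,0,-1, 0,0,0,0,0,0,-1]'
```

```text
time: 20.65
ee_pos: [0.4771, 0.3744, 0.0751]
tcp_rot: [3.141, 0.0, 1.481]
contact_force: [-2.7, -2.2, 7.6]
finger_gap: 0.0249
gripper_force: 82.6
```

```bash
python3 -m pendant '[0,0,0,0,0,0,0, 0,0,0,0,0,0,0.5, 0,0,0,0,0,0,1, 0,0,0,0,0,0,1, 0,0,0,0,0,0,1, 0,0,0,0,0,0,1, 0,0,0,0,0,0,1, 0,0,0,0,0,0,1, 0,0,0,0,0,0,1, 0,0,0,0,0,0,1]'
python3 -m pendant '[0,0,0,0,0,-0.01,1, 0,0,0,0,0,-0.02,1, 0,0,0,0,0,-0.03,1, 0,0,0,0,0,-0.03,1, 0,0,0,0,0,-0.03,1, 0,0,0,0,0,-0.03,1, 0,0,0,0,0,0,1, 0,0,0,0,0,0,1, 0,0,0,0,0,0,1, 0,0,0,0,0,0,1]'
python3 - <<'E'
from h import *
s,e=manip.capture('scene')
cv2.imwrite('pics/end.png',cv2.convertScaleAbs(cv2.resize(s,(800,600),interpolation=cv2.INTER_CUBIC),alpha=1.4))
E
```

```text
time: 21.65
ee_pos: [0.4772, 0.3744, 0.0743]
tcp_rot: [-3.142, 0.0, 1.481]
contact_force: [0.3, -0.1, -0.7]
finger_gap: 0.0853
gripper_force: 0.0
time: 22.65
ee_pos: [0.4768, 0.374, 0.2234]
tcp_rot: [-3.14, 0.001, 1.481]
contact_force: [-0.4, 1.2, -0.1]
finger_gap: 0.0852
gripper_force: 0.0
```

View pics/end.png

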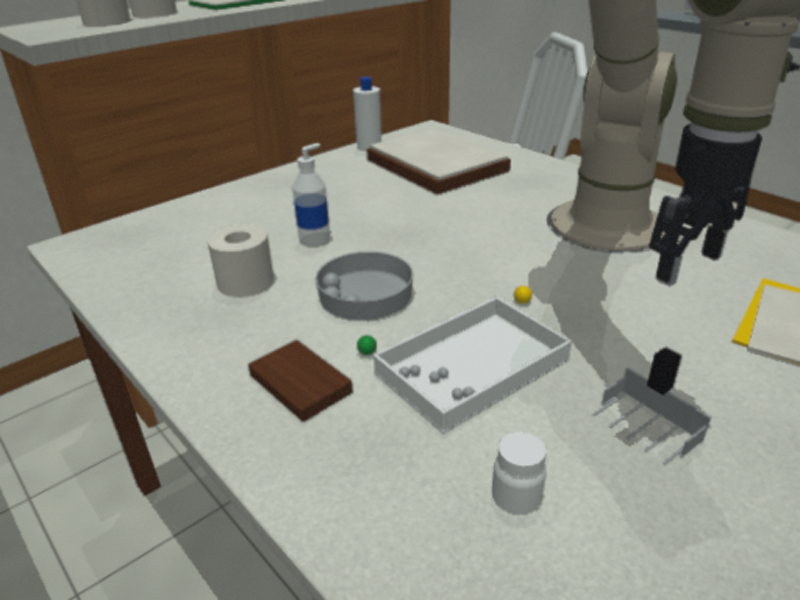

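The scoop stands upright and released at (655,400), the large balls are in the dish, the small ones are in the tray, and the bystanders have not moved.

```bash
python3 -c "
from station import manip
print(manip.sign_off())"
```

```text
the job is handed in; nothing more can be done
None
```

Job handed in after about 23 s of robot time: the three large balls are in the steel dish, the six small ones are still in the tray, the scoop stands upright and released on the counter, and the bottle, book, roll and jar were not moved.

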